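Close a counter display frame and set its locking thumbscrew

TASK

Slide the clear pane of the display frame down until it is fully home, then turn the brass thumbscrew at the frame's side clockwise until it seats, and back it off a quarter turn so that it does not strain the pane. The thread lock is still wet, so finish while gripping the screw there: do not let go of it. Leave the other things on the counter where they are.

Things in the scene. Friction and masses are not known exactly. Their poses are not given: they have to be found in the camera images.
- stand: Display frame fixed to the counter, holding a coloured comic print: black base plate 120 x 350 x 16 mm, two aluminium posts up to 190 mm, a brown backing board. Origin: underside, midway between the posts. z up, y along the frame's width, x square to the pane, out of the print's side; the brown back (-x) looks roughly to the robot. At y = -152 mm stands the lock column, with a grey 50 x 50 mm head (top at 195 mm) that carries the brass thumbscrew.
- pane_handle (a point): Where to grip the orange tab on the pane's top rail: the tab is 12 mm thick (along the frame's x), 64 mm wide (along its y) and 44 mm tall (27 mm below this point it meets the 12 mm thick top rail, 17 mm above it ends). Pinch it from above across its thickness. 208 mm above the counter when the pane is home, and at frame x = 2 mm, y = 0; rises with the pane. Axes as the frame's.
- sash (a joint): Height of the pane above home, m: 0 = fully home (down), 0.11 = top stop. The pane slides straight up and down in the posts (0.2 to 0.45 kg) and stays where it is left: 8 N of friction, so about 4 to 6 N pushes it down.
- screw_grip (a point): Grip point on the thumbscrew's vertical axis, at frame x = 0, y = -152 mm, 229 mm above the counter. The brass grip is an upright bar 10 mm thick, 42 mm long and 30 mm tall (from 22 mm below this point to 8 mm above) on a 26 mm disc. Axes turn with the screw: x across the bar's thickness, y along its length towards the end with the red mark on top, z up.
- screw (a joint): Angle of the thumbscrew, rad: 0 = seated (hard stop), growing as it is unscrewed anticlockwise seen from above, to a stop at 4.5. Seated, the bar lies along the frame's width with the red mark towards the pane; a quarter turn back (1.57) the bar stands square to the pane with the red mark towards the brown back. It does not rise noticeably, turns with 0.08 N m of friction and stays where it is left. A half-turned bar looks the same but for the mark.
- marker_a: White marker pen with black cap, 138 x 16 x 15 mm, lying loose near the frame on its brown side; leave alone. Origin on its underside, x to the cap.
- marker_b: White marker pen with red cap, 138 x 16 x 15 mm, lying loose near the frame on its print side; leave alone. Origin on its underside, x to the cap.
- sticky_pad: Yellow sticky-note pad, 76 x 76 x 14 mm; leave alone. Origin at the centre of its underside.
- deck_box: Blue and black card deck box, 69 x 47 x 74 mm; leave alone. Origin at the centre of its underside.
- pen_cup: White cup, 76 mm wide and 95 mm high, with pens up to 165 mm; leave alone. Origin at the centre of its underside.
- comics: Loose stack of comics, 262 x 172 x 25 mm; leave alone. Origin at the centre of its underside.
- tape: Black tape dispenser, 140 x 50 x 85 mm; leave alone. Origin at the centre of its underside.

How it is judged:
On the way, in this order (a step that is already met when the one before it is completed fails the run):
1. the pane is fully home (value of joint sash below 0.005 m), for 0.2 s.
2. the screw is turned clockwise until it seats, with the pane home (value of joint sash below 0.005 m and value of joint screw below 0.08 rad), for 0.1 s.
3. the screw is backed off a quarter turn and gripped, with the pane home (value of joint sash below 0.005 m and value of joint screw between 1.27 and 1.87 rad and contact force between the fingers and screw above 5 N), for 0.2 s.
At the end, for the whole second after the job is handed in: Pane within 5 mm of home; the thumbscrew, after having been seated, stands a quarter turn back from its seat (1.57 rad, give or take 0.3) and is still, gripped by the fingers with more than 5 N; every loose thing on the counter within 30 mm of where it was (all of step 3 and velocity of joint screw between -0.1 and 0.1 rad/s and distance of each of marker_a, marker_b, sticky_pad, deck_box, pen_cup, comics, tape from where it was at the start of the episode below 0.03 m); the arm keeps its last pose, push and grip.
It fails at once if another thing on the counter is moved by more than 30 mm (distance of any of marker_a, marker_b, sticky_pad, deck_box, pen_cup, comics, tape from where it was at the start of the episode above 0.03 m).
It also fails if it takes over 54 s, if anything falls off the work surface, if the arm or the gripper's body presses on something with over 40 N, if the wrist force passes 120 N, or if a joint passes its speed limit or range.

ROBOT

A 6-joint arm with a two-finger parallel gripper is mounted at the origin on the work surface. World frame = base frame: x ahead of the robot, y to its left, z up, the work surface at z = 0. Lengths are in m, angles in rad, forces in N, time in s.
With the tool pointing down it reaches from about 0.25 to 0.725 m from the base axis. Payload 4 kg.
Tool frame: the origin (TCP) lies on the centre line of the jaws, within the pads' length; the fingertips stand 17 mm ahead of it and the grasp point (between the pads) lies 2 mm behind it; z points along the fingers, y is the line along which they close (so a half turn about z gives the same grasp; the last joint's range is limited). The gripper opens to 85 mm and grips with 20 to 120 N. Pads are 22 mm wide; open, the fingers measure 114 mm over their backs; the gripper's body (76 mm by 85 mm) begins 54 mm behind the grasp point. The pads swing forward as they close: fully open they stand 13 mm farther back than shut.
Start: joints at [-1.203, 0.241, 0.005, 1.335, 0, 1.571], TCP at [0.18, -0.467, 0.248] pointing down, gripper open.
Joint ranges: [-2.72, 2.72], [-1.05, 1.87], [-1.09, 1.28], [-1.99, 2.15], [-1.42, 1.44], [-3.14, 3.14]. Speed limits (rad/s): [2.79, 2.79, 3.14, 3.14, 3.14, 3.14].

INTERFACE

Orientations are given as a unit quaternion [x, y, z, w].
In Python, from cell import env gives the robot as it stands. The module is installed in compiled form; this text tells all that it offers.
- The arm moves only by the tool drive_tool, never from a script. Its argument "increments" is a list of rows, each a list of 7 numbers: the turn, a rotation vector about the world's x, y, z normalised to -1 to 1, where 1 is 90 degrees, then the shift along the world's x, y, z normalised to -1 to 1, where 1 is 0.3 m, then the closure, from 0 (fully open) to 1 (shut). A call has 1 to 5 rows; each row is the pose to reach, as a shift and turn from the pose commanded when the call began; what a row does not reach only later rows make up. A row lasts 1/10 s, in which the tool goes at most 50 mm and 8.59 degrees, less where a joint would pass 70% of its speed; a pose out of reach is approached as far as the arm can. A call with a number of a shift or a turn outside -1 to 1 is refused whole. A call with a gripper value outside its range is refused whole. The fingers move at their own pace and stop on an object; the grip force is fixed at half the most. Time passes only in rows, so rows that repeat a pose let the fingers close. It gives the time, the measured TCP pose, the force, the opening and the grip force at its end, in the units of the state.
- env.get_state(): the state, without advancing time (a new reading comes with each control period).
- env.camera(name): name is "scene" or "top" or "wrist"; returns a dict with "frame" (420x560x3 uint8, red, green, blue), "range_z" (420x560 float32, m along the optical axis (not along the pixel's ray), 0 where there is no reading), "camera_matrix" (3x3 intrinsics, pixels), "xyz" and "orientation" of the camera in the world; the wrist camera has in their place "hand_eye" (4x4, takes a point from camera to tool coordinates, whose origin is the TCP and whose axes are the flange's). Camera axes: x right, y down, z forward; pixel columns grow to the right and rows downward; lengths in m; the calibration is good to about 2 mm. A picture is of the moment at which its call begins: read the wrist's pose just before it.
- env.job_done(): hands the job in; it is judged then, once.
The state is a dict: "time": time; "qpos": joint angles; "joint_vel": joint speeds; "effort": joint torques, N m; "ee_pos": TCP position; "orientation": TCP orientation; "wrist_force": force on the tool from outside, world axes, zero at the start; "moment": the same for the moment, N m; "width": finger opening in m; "grasp_force": force on a finger pad.
Only numpy, scipy, OpenCV 4.12 (cv2) and the standard library are available. Lean on these libraries where they do the work, as an engineer would, in place of code of your own. Each camera call takes 0.05 s, during which the arm holds its last target. There are 200 camera calls.

## Working session

There is one attempt and no reset: what is moved stays moved. The work goes in short steps, Python scripts to look and compute and a tool call to move; the robot and the scene stay as the last step left them, time stands still between calls to the robot, and variables do not carry over. Pictures are saved under pics/ and viewed, at most 10 in all, crops included, and the job is handed in when it is done.

Besides the shell and the picture viewer there is one more tool, called after ">>>" as name(argument=value, ...), one argument or row to a line, values as JSON. drive_tool: Moves the arm, as the interface text tells. Its arguments: {"type":"object","properties":{"increments":{"type":"array","items":{"type":"array","items":{"type":"number"}}}},"required":["increments"]}

```bash
mkdir -p pics; cat > h.py <<'E'
import numpy as np, cv2
from cell import env
from scipy.spatial.transform import Rotation as R
def cam(n):
    s=env.get_state(); c=env.camera(n)
    if 'hand_eye' in c:
        T=np.eye(4);T[:3,:3]=R.from_quat(s['orientation']).as_matrix();T[:3,3]=s['ee_pos']
        T=T@np.array(c['hand_eye'])
    else:
        T=np.eye(4);o=np.array(c['orientation'])
        T[:3,:3]=R.from_quat(o).as_matrix() if o.size==4 else o.reshape(3,3);T[:3,3]=c['xyz']
    c['T']=T; z=c['range_z'];K=c['camera_matrix']
    v,u=np.mgrid[:z.shape[0],:z.shape[1]]
    P=np.stack([(u-K[0,2])/K[0,0]*z,(v-K[1,2])/K[1,1]*z,z],-1)@T[:3,:3].T+T[:3,3]
    P[z==0]=np.nan
    c['P']=P; c['hsv']=cv2.cvtColor(c['frame'],cv2.COLOR_RGB2HSV)
    return c
def save(c,n): cv2.imwrite('pics/'+n,c['frame'][:,:,::-1])
E
python3 - <<'E'
from h import *
s=env.get_state();print(s)
a=cam('scene');b=cam('top')
for n,c in (('scene',a),('top',b)):
    save(c,n+'0.png');np.savez(n+'0.npz',**{k:c[k] for k in('frame','P','hsv','T','camera_matrix')});print(n,c['T'].round(3).tolist())
E
```

```text
{'time': 0.0, 'qpos': array([-1.20303047e+00,  2.41418466e-01,  3.70792456e-03,  1.33521152e+00,
        1.71399526e-05,  1.57085317e+00]), 'joint_vel': array([-1.47878599e-03, -4.38564077e-05,  1.30771411e-03, -1.23423419e-03,
        4.77935454e-04, -7.04903201e-04]), 'effort': array([-6.36701043e-04, -3.72318506e+01,  2.52407330e+01,  1.68482558e-02,
       -1.02596548e-04,  5.37773943e-06]), 'ee_pos': array([ 0.17955141, -0.46599641,  0.24740397]), 'orientation': array([ 9.83145761e-01,  1.82820356e-01, -1.85948055e-04, -1.04651140e-03]), 'wrist_force': array([0.19932996, 0.3618783 , 0.04154701]), 'moment': array([ 0.06106771,  0.00371   , -0.00127649]), 'grasp_force': 0.0, 'width': 0.08568178856362771}
scene [[-0.727, 0.434, -0.532, 1.253], [0.686, 0.481, -0.546, 0.697], [0.019, -0.762, -0.647, 1.021], [0.0, 0.0, 0.0, 1.0]]
top [[0.027, -0.979, 0.202, 0.344], [-1.0, -0.025, 0.01, 0.008], [-0.005, -0.202, -0.979, 1.125], [0.0, 0.0, 0.0, 1.0]]
```

View pics/scene0.png

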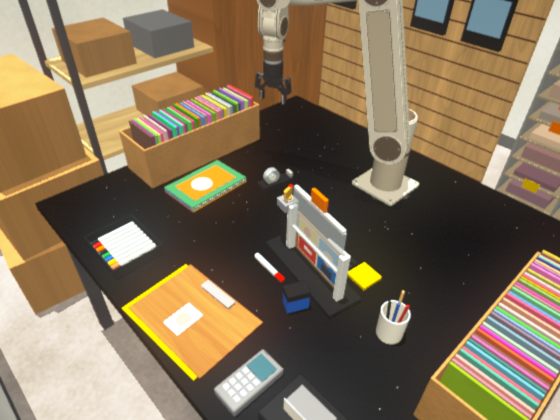

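View pics/top0.png

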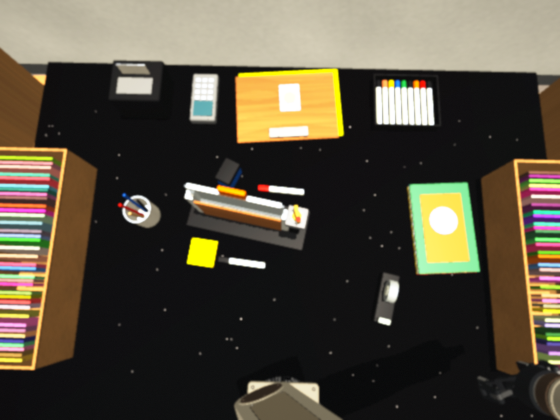

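The scene view shows the orange tab at (319,200) on the raised pane and the brass screw at (289,190). In the top view the tab is at (231,192) and the screw head at (296,214). The deck box and red-capped marker lie on the print side.

```bash
python3 - <<'E'
import numpy as np,cv2
for n,box,bs in(('scene',(300,180,335,220),(275,175,302,215)),('top',(210,180,255,202),(280,200,312,232))):
    d=np.load(n+'0.npz');P=d['P'];H=d['hsv'];F=d['frame']
    def st(m,b,t):
        q=np.zeros(m.shape,bool);x0,y0,x1,y1=b;q[y0:y1,x0:x1]=1;m=m&q&~np.isnan(P[...,0]);p=P[m]
        if len(p)==0:print(t,0);return p,m
        v,u=np.nonzero(m);print(n,t,len(p),'px',u.mean().round(1),v.mean().round(1),'med',np.median(p,0).round(4),'lo',np.percentile(p,5,axis=0).round(3),'hi',np.percentile(p,95,axis=0).round(3));return p,m
    p,m=st((H[...,0]>5)&(H[...,0]<20)&(H[...,1]>200)&(H[...,2]>150),box,'tab')
    t=p[p[:,2]>np.nanpercentile(p[:,2],70)];c=np.cov(t[:,:2].T);w,V=np.linalg.eigh(c);print('tabtop',t.mean(0).round(4),'ang',np.degrees(np.arctan2(V[1,1],V[0,1])))
    st((H[...,0]>12)&(H[...,0]<35)&(H[...,1]>100)&(H[...,2]>100),bs,'brass')
    st(((H[...,0]<6)|(H[...,0]>172))&(H[...,1]>150)&(H[...,2]>90),bs,'red')
    x0,y0,x1,y1=bs
    c=cv2.resize(F[y0-15:y1+15,x0-15:x1+15],None,fx=6,fy=6,interpolation=cv2.INTER_CUBIC);globals()[n]=c
    # rail/white highest
    q=P[150:260,170:320] if n=='top' else P[170:310,250:380]
    s=q[(q[...,2]>.15)&(q[...,2]<.205)&(q[...,0]>.25)&(q[...,0]<.7)]
    print('head-ish/posts',len(s))
    r=cv2.minAreaRect(s[:,:2].astype(np.float32)*1000);print(r)
h=max(scene.shape[0],top.shape[0])
pad=lambda c:cv2.copyMakeBorder(c,0,h-c.shape[0],0,0,cv2.BORDER_CONSTANT)
cv2.imwrite('pics/crop1.png',np.hstack([pad(scene),pad(top)])[:600,:800,::-1])
E
```

```text
scene tab 212 px 319.3 199.6 med [0.5595 0.1304 0.3027] lo [0.548 0.096 0.282] hi [0.566 0.156 0.319]
tabtop [0.5576 0.1276 0.3161] ang 79.16103441289414
scene brass 109 px 287.6 192.8 med [ 0.5268 -0.0195  0.2214] lo [ 0.33  -0.212  0.005] hi [ 0.544 -0.013  0.238]
scene red 10 px 290.2 184.4 med [ 0.5081 -0.0297  0.2386] lo [ 0.28  -0.248  0.006] hi [ 0.516 -0.026  0.241]
head-ish/posts 1115
((555.7408447265625, 104.77462005615234), (312.0286560058594, 49.51601791381836), 77.142822265625)
top tab 93 px 232.6 192.2 med [0.5497 0.1341 0.3096] lo [ 0.542  0.098 -0.001] hi [0.649 0.21  0.318]
tabtop [0.5486 0.1213 0.3173] ang 81.20422177601799
top brass 88 px 295.3 212.6 med [ 0.525  -0.0177  0.2351] lo [ 0.512 -0.027  0.   ] hi [ 0.596 -0.011  0.239]
top red 3 px 297.7 218.3 med [ 0.5114 -0.0228  0.2361] lo [ 0.509 -0.023  0.234] hi [ 0.512 -0.021  0.237]
head-ish/posts 1095
((544.9544677734375, 107.84815216064453), (312.205078125, 50.34117889404297), 79.88229370117188)
```

View pics/crop1.png

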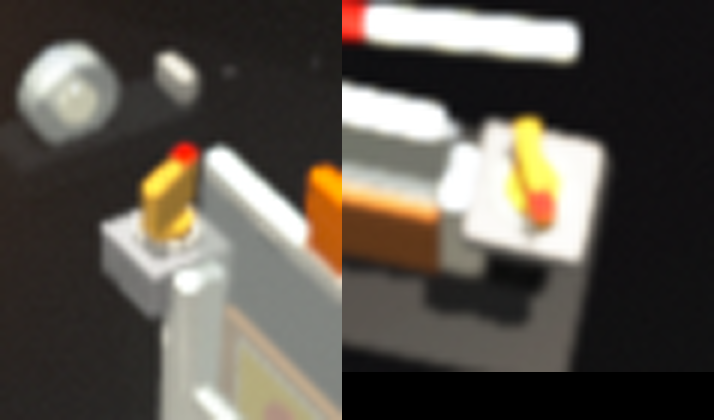

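The crop shows the bar's red mark turned towards the robot side, slightly past square. That puts the screw at about 2 rad. The frame's y axis points at about 80° in the world. I'll go above the tab.

>>> drive_tool(
  increments=[
    [0,0,0.066,0.08,0.1,0.1,0],
    [0,0,0.132,0.16,0.2,0.2,0],
    [0,0,0.198,0.24,0.3,0.3,0],
    [0,0,0.264,0.32,0.4,0.4,0],
    [0,0,0.33,0.4,0.5,0.5,0],
  ],
)

```text
time: 0.6
ee_pos: [0.3002, -0.3151, 0.3992]
orientation: [0.903, 0.43, -0.0, -0.0]
wrist_force: [0.7, -0.1, -0.7]
width: 0.0856
grasp_force: 0.0
```

>>> drive_tool(
  increments=[
    [0,0,0.066,0.08,0.14,0,0],
    [0,0,0.132,0.16,0.28,0,0],
    [0,0,0.198,0.24,0.42,0,0],
    [0,0,0.264,0.32,0.56,0,0],
    [0,0,0.33,0.42,0.7,0,0],
  ],
)

```text
time: 1.1
ee_pos: [0.425, -0.106, 0.3984]
orientation: [0.762, 0.648, -0.0, 0.0]
wrist_force: [0.4, -0.9, -0.0]
width: 0.0851
grasp_force: 0.0
```

>>> drive_tool(
  increments=[
    [0,0,0,0.08,0.14,0,0],
    [0,0,0,0.16,0.28,0,0],
    [0,0,0,0.24,0.42,0,0],
    [0,0,0,0.32,0.56,0,0],
    [0,0,0,0.42,0.72,0,0],
  ],
)

```text
time: 1.6
ee_pos: [0.5477, 0.1044, 0.3981]
orientation: [0.763, 0.646, -0.0, -0.0]
wrist_force: [0.6, -0.7, 1.1]
width: 0.085
grasp_force: 0.0
```

```bash
python3 - <<'E'
from h import *
s=env.get_state();print(s['time'],s['ee_pos'].round(4),s['qpos'].round(3),R.from_quat(s['orientation']).as_matrix().round(3).tolist())
c=cam('wrist');save(c,'w1.png');P=c['P'];H=c['hsv']
np.savez('w1.npz',P=P,hsv=H,frame=c['frame'])
m=(H[...,0]>5)&(H[...,0]<20)&(H[...,1]>180)&(H[...,2]>120)&(P[...,2]>.29)&(P[...,2]<.34)
p=P[m];print(len(p),p.mean(0) if len(p) else '')
if len(p):
    top=p[p[:,2]>np.percentile(p[:,2],50)];print(top[:,2].min(),top[:,2].max(),cv2.minAreaRect(top[:,:2].astype(np.float32)*1000))
E
```

```text
1.6 [0.5477 0.1044 0.3981] [ 0.189  0.364  0.56   1.768 -0.     1.925] [[0.165, 0.986, -0.0], [0.986, -0.165, -0.0], [-0.0, -0.0, -1.0]]
1560 [0.5553684  0.13550683 0.31647483]
0.3172449629050099 0.3194498803955973 ((553.8809204101562, 130.43849182128906), (55.62263107299805, 9.455859184265137), 79.28362274169922)
```

View pics/w1.png

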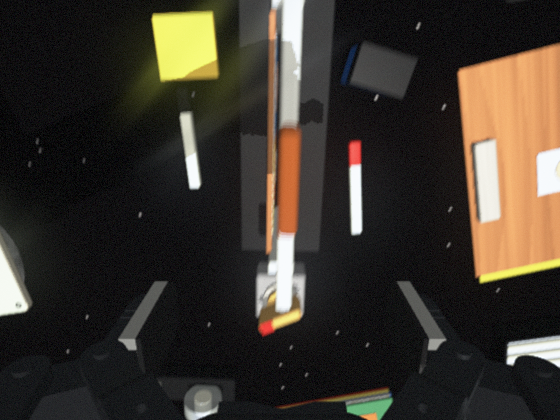

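The wrist view shows the tab's top at about (288,180), centred between the fingers and slightly ahead. The screw bar with its red mark is at (266,326)–(300,315). I'll descend, then pinch.

>>> drive_tool(
  increments=[
    [0,0,-0.01,0.007,0.07,0,0],
    [0,0,-0.01,0.007,0.07,-0.1,0],
    [0,0,-0.01,0.007,0.07,-0.2,0],
    [0,0,-0.01,0.007,0.07,-0.32,0],
    [0,0,-0.01,0.007,0.07,-0.32,0.3],
  ],
)

```text
time: 2.15
ee_pos: [0.5455, 0.1226, 0.2956]
orientation: [0.768, 0.64, -0.006, -0.003]
wrist_force: [-1.5, -0.8, -0.6]
width: 0.0734
grasp_force: 0.0
```

>>> drive_tool(
  increments=[
    [0,0,0,0,0,0,1],
    [0,0,0,0,0,0,1],
    [0,0,0,0,0,0,1],
    [0,0,0,0,0,0,1],
    [0,0,0,0,0,0,1],
  ],
)

```text
time: 2.65
ee_pos: [0.5533, 0.1232, 0.3047]
orientation: [0.769, 0.639, 0.004, 0.003]
wrist_force: [9.1, -1.6, 1.3]
width: 0.0107
grasp_force: 61.6
```

>>> drive_tool(
  increments=[
    [0,0,0,0,0,-0.05,1],
    [0,0,0,0,0,-0.11,1],
    [0,0,0,0,0,-0.17,1],
    [0,0,0,0,0,-0.23,1],
    [0,0,0,0,0,-0.28,1],
  ],
)

```text
time: 3.15
ee_pos: [0.5533, 0.1232, 0.2211]
orientation: [0.769, 0.639, 0.004, 0.003]
wrist_force: [6.6, -2.0, 6.9]
width: 0.011
grasp_force: 62.4
```

>>> drive_tool(
  increments=[
    [0,0,0,0,0,-0.01,1],
    [0,0,0,0,0,-0.02,1],
    [0,0,0,0,0,-0.03,1],
    [0,0,0,0,0,-0.03,1],
    [0,0,0,0,0,-0.03,1],
  ],
)

```text
time: 3.65
ee_pos: [0.5534, 0.1232, 0.2121]
orientation: [0.769, 0.639, 0.004, 0.003]
wrist_force: [7.5, -1.8, 2.6]
width: 0.011
grasp_force: 61.8
```

>>> drive_tool(
  increments=[
    [0,0,0,0,0,-0.007,1],
    [0,0,0,0,0,-0.014,1],
    [0,0,0,0,0,-0.014,1],
    [0,0,0,0,0,-0.014,1],
  ],
)

```text
time: 4.05
ee_pos: [0.5534, 0.1232, 0.2121]
orientation: [0.769, 0.639, 0.005, 0.004]
wrist_force: [0.8, -3.4, 20.6]
width: 0.0111
grasp_force: 64.5
```

The pane is home: it is blocked and pushing back at 20 N. I'll release, lift, and turn over to the screw.

>>> drive_tool(
  increments=[
    [0,0,0,0,0,0.01,0],
    [0,0,0,0,0,0.01,0],
    [0,0,0,0,0,0.01,0],
    [0,0,0,0,0,0.15,0],
    [0,0,0,0,0,0.3,0],
  ],
)

```text
time: 4.55
ee_pos: [0.5478, 0.1233, 0.2932]
orientation: [0.768, 0.64, -0.003, -0.002]
wrist_force: [1.6, 0.1, 0.3]
width: 0.0822
grasp_force: 0.0
```

>>> drive_tool(
  increments=[
    [0,0,0.09,0,0,0.15,0],
    [0,0,0.18,0,-0.05,0.2,0],
    [0,0,0.27,0,-0.1,0.2,0],
    [0,0,0.36,0,-0.2,0.2,0],
    [0,0,0.45,-0.05,-0.25,0.2,0],
  ],
)

```text
time: 5.05
ee_pos: [0.5352, 0.0471, 0.3537]
orientation: [0.497, 0.868, -0.001, -0.0]
wrist_force: [0.8, -0.3, 0.7]
width: 0.0854
grasp_force: 0.0
```

>>> drive_tool(
  increments=[
    [0,0,0.09,0,-0.05,0,0],
    [0,0,0.18,0,-0.1,0,0],
    [0,0,0.27,0,-0.15,0,0],
    [0,0,0.36,-0.02,-0.2,0,0],
    [0,0,0.45,-0.045,-0.24,0,0],
  ],
)

```text
time: 5.55
ee_pos: [0.5208, -0.0241, 0.354]
orientation: [0.166, 0.986, -0.0, -0.001]
wrist_force: [0.7, 0.3, 0.0]
width: 0.0855
grasp_force: 0.0
```

>>> drive_tool(
  increments=[
    [0,0,0.09,0,0,0,0],
    [0,0,0.18,0,0,0,0],
    [0,0,0.27,0,0,0,0],
    [0,0,0.36,0,0,0,0],
    [0,0,0.36,0,0,0,0],
  ],
)

```text
time: 6.05
ee_pos: [0.5208, -0.0234, 0.3544]
orientation: [-0.113, 0.994, 0.0, -0.001]
wrist_force: [-0.1, 1.0, -0.1]
width: 0.0856
grasp_force: 0.0
```

```bash
python3 - <<'E'
from h import *
s=env.get_state();M=R.from_quat(s['orientation']).as_matrix();print(s['time'],s['ee_pos'].round(4),s['qpos'].round(3),'tool y ang',np.degrees(np.arctan2(M[1,1],M[0,1])),M[:,2].round(3))
c=cam('wrist');save(c,'w2.png');P=c['P'];H=c['hsv']
zz=(P[...,2]>.222)&(P[...,2]<.25)&(np.hypot(P[...,0]-.525,P[...,1]+.018)<.05)
for n,m in(('bar',zz&(H[...,1]>90)),('red',zz&((H[...,0]<6)|(H[...,0]>172))&(H[...,1]>150)),('head',(P[...,2]>.188)&(P[...,2]<.2)&(np.hypot(P[...,0]-.525,P[...,1]+.018)<.06)),('tab',(H[...,0]>5)&(H[...,0]<20)&(H[...,1]>180)&(P[...,2]>.2)&(P[...,2]<.26)&(P[...,1]>.07))):
    p=P[m]
    if len(p):
        v,u=np.nonzero(m);print(n,len(p),u.mean(),v.mean(),np.median(p,0).round(4),p[:,2].max(),cv2.minAreaRect(p[:,:2].astype(np.float32)*1000))
E
```

```text
6.05 [ 0.5208 -0.0234  0.3544] [-0.045  0.269  0.316  1.619  0.    -0.271] tool y ang 102.96671391624655 [-0.002  0.    -1.   ]
bar 813 281.9532595325953 206.55965559655596 [ 0.5182 -0.0228  0.2367] 0.23903386374579802 ((521.2987670898438, -22.390071868896484), (41.1243896484375, 10.38442325592041), 13.72741413116455)
red 228 281.5877192982456 194.35087719298247 [ 0.5097 -0.0251  0.2372] 0.23903386374579802 ((509.4834899902344, -25.249675750732422), (11.731331825256348, 9.012360572814941), 13.24660873413086)
head 2904 286.4724517906336 190.85915977961432 [ 0.5177 -0.0177  0.1945] 0.1999850196513957 ((522.8876342773438, -16.214324951171875), (61.921363830566406, 50.135780334472656), 79.41152954101562)
tab 624 447.64903846153845 268.7692307692308 [0.5468 0.1199 0.2165] 0.2253045999765963 ((552.4569702148438, 125.71998596191406), (64.23942565917969, 12.794059753417969), 79.23734283447266)
```

View pics/w2.png

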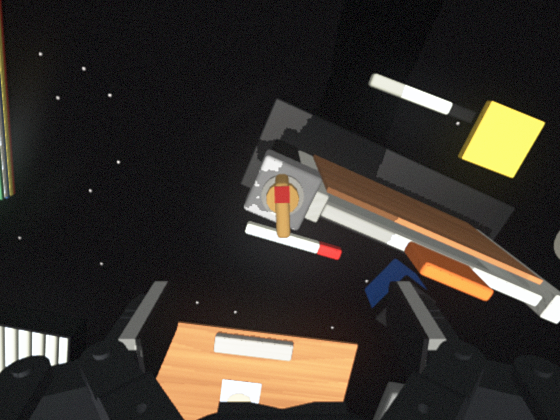

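The wrist view shows the bar between (282,180) and (283,235), with the red mark at (282,194) and square to the jaws. The tab top is at 225 mm, so the pane is home. The screw is at about 114° (1.99 rad). I'll descend and grip.

>>> drive_tool(
  increments=[
    [0,0,0.005,0,0.004,-0.1,0],
    [0,0,0.005,0.002,0.004,-0.2,0],
    [0,0,0.005,0.002,0.004,-0.3,0],
    [0,0,0.005,0.002,0.004,-0.415,0],
    [0,0,0.005,0.002,0.004,-0.415,0],
  ],
)

```text
time: 6.6
ee_pos: [0.5179, -0.022, 0.2255]
orientation: [-0.116, 0.993, 0.001, -0.006]
wrist_force: [-0.5, -0.5, -0.7]
width: 0.0856
grasp_force: 0.0
```

>>> drive_tool(
  increments=[
    [0,0,0,0,0,0,1],
    [0,0,0,0,0,0,1],
    [0,0,0,0,0,0,1],
    [0,0,0,0,0,0,1],
    [0,0,0,0,0,0,1],
  ],
)

```text
time: 7.1
ee_pos: [0.522, -0.0223, 0.2316]
orientation: [-0.117, 0.993, -0.0, 0.001]
wrist_force: [0.6, -0.8, -0.3]
width: 0.0121
grasp_force: 0.0
```

>>> drive_tool(
  increments=[
    [0,0,0,0,0,0,1],
    [0,0,0,0,0,0,1],
    [0,0,0,0,0,0,1],
  ],
)

```text
time: 7.4
ee_pos: [0.5221, -0.0226, 0.2317]
orientation: [-0.117, 0.993, -0.001, 0.001]
wrist_force: [-0.4, -0.9, 5.7]
width: 0.0084
grasp_force: 59.4
```

>>> drive_tool(
  increments=[
    [0,0,-0.08,0,0,0,1],
    [0,0,-0.16,0,0,0,1],
    [0,0,-0.24,0,0,0,1],
    [0,0,-0.32,0,0,0,1],
    [0,0,-0.4,0,0,0,1],
  ],
)

```text
time: 7.9
ee_pos: [0.5221, -0.022, 0.2317]
orientation: [0.198, 0.98, 0.001, 0.001]
wrist_force: [1.1, -0.2, 5.6]
width: 0.0087
grasp_force: 59.5
```

```bash
cat > st.py <<'E'
from h import *
s=env.get_state();M=R.from_quat(s['orientation']).as_matrix()
print(s['time'],s['ee_pos'].round(4),'q6',s['qpos'][5].round(3),'tool y ang',np.degrees(np.arctan2(M[1,1],M[0,1])).round(2),s['wrist_force'].round(1),s['moment'].round(2),s['width'].round(4),s['grasp_force'])
E
python3 st.py
```

```text
Traceback (most recent call last):
  File "st.py", line 3, in <module>
    print(s['time'],s['ee_pos'].round(4),'q6',s['qpos'][5].round(3),'tool y ang',np.degrees(np.arctan2(M[1,1],M[0,1])).round(2),s['wrist_force'].round(1),s['moment'].round(2),s['width'].round(4),s['grasp_force'])
                                                                                                                                                                               ^^^^^^^^^^^^^^^^
AttributeError: 'float' object has no attribute 'round'
```

>>> drive_tool(
  increments=[
    [0,0,-0.08,0,0,0,1],
    [0,0,-0.16,0,0,0,1],
    [0,0,-0.24,0,0,0,1],
    [0,0,-0.32,0,0,0,1],
    [0,0,-0.4,0,0,0,1],
  ],
)

```text
time: 8.4
ee_pos: [0.5226, -0.0215, 0.2317]
orientation: [0.491, 0.871, 0.001, 0.001]
wrist_force: [1.3, 1.0, 4.6]
width: 0.0088
grasp_force: 59.4
```

>>> drive_tool(
  increments=[
    [0,0,-0.08,0,0,0,1],
    [0,0,-0.16,0,0,0,1],
    [0,0,-0.24,0,0,0,1],
    [0,0,-0.32,0,0,0,1],
    [0,0,-0.38,0,0,0,1],
  ],
)

```text
time: 8.9
ee_pos: [0.5232, -0.0213, 0.2317]
orientation: [0.725, 0.689, 0.002, 0.001]
wrist_force: [2.6, 2.5, 4.1]
width: 0.0083
grasp_force: 59.2
```

```bash
sed -i "s/s\['width'\].round(4)/s['width']/" st.py; python3 st.py
```

```text
8.9 [ 0.5232 -0.0213  0.2317] q6 1.581 tool y ang -2.97 [2.6 2.5 4.1] [ 0.34 -0.54  0.07] 0.008270259480078132 59.24704134464264
```

>>> drive_tool(
  increments=[
    [0,0,-0.03,0,0,0,1],
    [0,0,-0.06,0,0,0,1],
    [0,0,-0.06,0,0,0,1],
  ],
)

```text
time: 9.2
ee_pos: [0.5233, -0.0213, 0.2317]
orientation: [0.755, 0.655, 0.002, 0.001]
wrist_force: [4.3, 2.8, 4.1]
width: 0.0087
grasp_force: 59.2
```

```bash
python3 st.py
```

```text
9.2 [ 0.5233 -0.0213  0.2317] q6 1.671 tool y ang -8.14 [4.3 2.8 4.1] [ 0.61 -0.75 -0.06] 0.00871316244636817 59.239540100097656
```

>>> drive_tool(
  increments=[
    [0,0,-0.015,0,0,0,1],
    [0,0,-0.03,0,0,0,1],
    [0,0,-0.03,0,0,0,1],
  ],
)

```text
time: 9.5
ee_pos: [0.5233, -0.0214, 0.2317]
orientation: [0.771, 0.637, 0.002, 0.001]
wrist_force: [4.8, 4.3, 5.9]
width: 0.0086
grasp_force: 59.3
```

```bash
python3 st.py
```

```text
9.5 [ 0.5233 -0.0214  0.2317] q6 1.718 tool y ang -10.83 [4.8 4.3 5.9] [ 0.69 -0.93 -0.08] 0.008644579400316089 59.284881949424744
```

>>> drive_tool(
  increments=[
    [0,0,-0.02,0,0,0,1],
    [0,0,-0.04,0,0,0,1],
    [0,0,-0.04,0,0,0,1],
  ],
)

```text
time: 9.8
ee_pos: [0.5233, -0.0214, 0.2318]
orientation: [0.789, 0.614, 0.002, 0.001]
wrist_force: [4.3, 2.8, 4.8]
width: 0.0088
grasp_force: 72.3
```

```bash
python3 st.py
```

```text
9.8 [ 0.5233 -0.0214  0.2318] q6 1.777 tool y ang -14.22 [4.3 2.8 4.8] [ 0.52 -0.85  1.26] 0.008754994086549776 72.2707861661911
```

>>> drive_tool(
  increments=[
    [0,0,-0.02,0,0,0,1],
    [0,0,-0.04,0,0,0,1],
    [0,0,-0.04,0,0,0,1],
  ],
)

```text
time: 10.1
ee_pos: [0.5233, -0.0213, 0.2318]
orientation: [0.807, 0.59, 0.002, 0.001]
wrist_force: [4.6, 2.5, 5.3]
width: 0.0088
grasp_force: 101.5
```

```bash
python3 st.py
```

```text
10.1 [ 0.5233 -0.0213  0.2318] q6 1.838 tool y ang -17.67 [4.6 2.5 5.3] [ 0.34 -0.91  2.13] 0.008841085397235764 101.47784134052927
```

The screw is seated: the moment rose to 2.1 N m. Now I'll back it off.

>>> drive_tool(
  increments=[
    [0,0,0.08,0,0,0,1],
    [0,0,0.16,0,0,0,1],
    [0,0,0.24,0,0,0,1],
    [0,0,0.32,0,0,0,1],
    [0,0,0.4,0,0,0,1],
  ],
)

```text
time: 10.6
ee_pos: [0.5228, -0.0214, 0.2317]
orientation: [0.586, 0.81, 0.002, 0.001]
wrist_force: [2.5, 3.9, 5.1]
width: 0.0088
grasp_force: 59.4
```

>>> drive_tool(
  increments=[
    [0,0,0.08,0,0,0,1],
    [0,0,0.16,0,0,0,1],
    [0,0,0.24,0,0,0,1],
    [0,0,0.32,0,0,0,1],
    [0,0,0.4,0,0,0,1],
  ],
)

```text
time: 11.1
ee_pos: [0.5222, -0.0218, 0.2317]
orientation: [0.307, 0.952, 0.001, 0.001]
wrist_force: [1.5, 1.0, 6.9]
width: 0.0088
grasp_force: 59.6
```

>>> drive_tool(
  increments=[
    [0,0,0.08,0,0,0,1],
    [0,0,0.16,0,0,0,1],
    [0,0,0.24,0,0,0,1],
    [0,0,0.27,0,0,0,1],
    [0,0,0.27,0,0,0,1],
  ],
)

```text
time: 11.6
ee_pos: [0.522, -0.0222, 0.2317]
orientation: [0.102, 0.995, 0.0, 0.001]
wrist_force: [0.7, 1.4, 6.6]
width: 0.0088
grasp_force: 59.6
```

```bash
python3 - <<'E'
import st
from h import *
c=cam('wrist');P=c['P'];H=c['hsv']
cv2.imwrite('pics/w3.png',c['frame'][:,:,::-1])
m=(H[...,0]>5)&(H[...,0]<20)&(H[...,1]>180)&(P[...,2]>.2)&(P[...,2]<.26)&(P[...,1]>.07)
print('tab top',P[m][:,2].max() if m.any() else None)
t=cam('top');save(t,'t3.png')
E
```

```text
11.6 [ 0.522  -0.0222  0.2317] q6 0.161 tool y ang 78.31 [0.7 1.4 6.6] [ 0.2  -0.18  0.05] 0.008785921185758905 59.63881731033325
tab top 0.22001341973994915
```

View pics/w3.png

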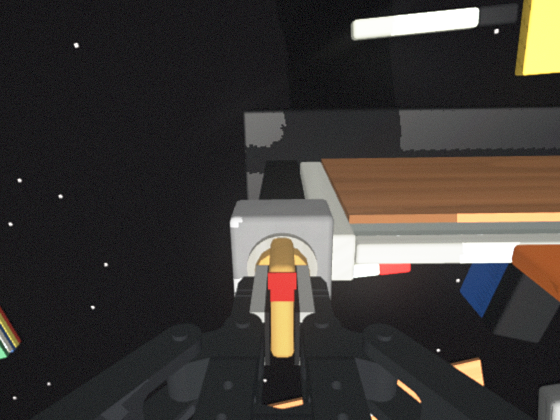

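The wrist view shows the bar gripped and square to the pane, with its red mark at (282,285) towards the brown back. The pane is still home, so I'm handing in.

```bash
python3 -c "
from cell import env;print(env.job_done())"
```

```text
the job is handed in; nothing more can be done
None
```

The pane is fully home, and the screw was seated, backed off a quarter turn and is still gripped at about 60 N; the job is handed in, with no verdict returned.

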